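# Wedge the carton former tight

## Robot

A 6-joint arm with a two-finger parallel gripper is mounted at the origin on the work surface. World frame = base frame: x ahead of the robot, y to its left, z up, the work surface at z = 0. Lengths are in m, angles in degrees, forces in N, time in s.
With the tool pointing down it reaches from about 0.375 to 0.9 m from the base axis. Payload 3.1 kg.
Tool frame: the origin (TCP) lies at the very end of the fingers, on their centre line; the grasp point (between the pads) lies 19 mm behind it (bot.hold_point_z is the z of the grasp point in the tool frame, in m); z points along the fingers, y is the line along which they close (so a half turn about z gives the same grasp; the last joint's range is limited). The gripper opens to 87 mm and grips with 3 to 60 N. Pads are 19 mm wide; open, the fingers measure 117 mm over their backs; the gripper's body (75 mm by 190 mm) begins 51 mm behind the grasp point.
Start: joints at [-83.222, 30.224, 82.088, -0, 67.689, -10.227], TCP at [0.183, -0.598, 0.223] pointing down, gripper open.
Joint ranges: [-176.69, 176.69], [-43.24, 126.21], [12.49, 139.97], [-82, 262], [0, 151.66], [-163.58, 163.58]. Speed limits (degrees/s): [159.86, 159.86, 180, 180, 180, 180].

## Interface

Orientations are given as a 3x3 rotation matrix whose columns are the frame's x, y, z axes.
In Python, from rig import bot, capture, camera_model gives the robot as it stands.
- The arm moves only by the tool apply_moves, never from a script. Its argument "plan" is text: rows parted by semicolons, each of 6 numbers parted by spaces: the shift along the tool's x, y, z in units of 0.05 m (1.0 is 0.05 m), then the turn, a rotation vector about the tool's x, y, z in units of 360 degrees (1.0 is 360 degrees). In form: dx dy dz ax ay az; .... A call has 1 to 10 rows; each row shifts and turns the commanded pose from where the row before left it, along the tool's axes as they then stand; what a row does not reach is not made up. A row lasts 1/12 s, in which the tool goes at most 41.7 mm and 7.16 degrees, less where a joint would pass 70% of its speed; a pose out of reach is approached as far as the arm can. A call with a number of a shift or a turn outside -1 to 1 is refused whole. A call with a gripper value outside its range is refused whole. "gripper" is the gripper command: -1 is shut, 1 is fully open, values between are in proportion, set as the call begins (left out, the last holds). The fingers move at their own pace and stop on an object; the grip force is fixed at half the most. Time passes only in rows, so rows that do not move let the fingers close. It gives the time, the measured TCP pose, the force, the opening and the grip force at its end, in the units of the state.
- bot.read_state(): the state, without advancing time (a new reading comes with each control period).
- capture(name): name is "scene" or "top"; returns the picture (384x512x3 uint8, red, green, blue); there is no depth.
- camera_model(name): a dict with "vertical_fov" (degrees; the focal length in pixels is half the picture's height over the tangent of half this angle, whatever the lens; pixels are square), "cx", "cy" (the principal point, pixels), "dist" ([k1, k2, p1, p2, k3] as OpenCV has them; the pictures are not rectified), "position" and "rotation" of the camera in the world. Camera axes: x right, y down, z forward; pixel columns grow to the right and rows downward; lengths in m; the calibration is good to about 2 mm. A picture is of the moment at which its call begins. camera_model takes no time and is no camera call.
- bot.hand_in(): hands the job in; it is judged then, once.
The state is a dict: "time_s": time; "joint_positions": joint angles; "qvel": joint speeds; "tau": joint torques, N m; "position": TCP position; "tcp_rot": TCP orientation; "force": force on the tool from outside, world axes, zero at the start; "moment": the same for the moment, N m; "opening": opening from 0.0 (shut) to 1.0 (fully open); "grasp_force": force on a finger pad.
Only numpy, scipy, OpenCV 4.12 (cv2) and the standard library are available. Lean on these libraries where they do the work, as an engineer would, in place of code of your own. Each camera call takes 0.05 s, during which the arm holds its last target. There are 200 camera calls.

## Task

Pick up the hammer and tap the wooden wedge that sticks out of the carton-former fixture sideways into its gap, in at least two taps with the hammer drawn well clear between them, until it stops advancing and sits fully home. Only the hammer may touch that wedge, never the gripper. Then lay the hammer flat on the bench and let go.

Things in the scene. Friction and masses are not known exactly. Their poses are not given: they have to be found in the camera images.
- hammer_grip (a point): Grip point of the loose hammer (about 0.55 kg): mid-width, mid-height of its flat-sided wooden handle, 24 mm wide (y), 28 high (z), 14 mm above the bench at the start. x runs along the handle to the head, y across, z up. The handle runs 150 mm back (-x) from here. A flat steel wrench nearby is not needed.
- hammer_head (a point): Centre of the hammer's dark steel head, 55 mm along +x from hammer_grip, same axes. The head measures 28 (x) by 90 (y) by 28 mm (z), with a striking face 45 mm to either side along its y.
- wedge_butt (a point): Centre of the butt (thick outer end face, 36 wide, 32 high) of the level, 130 mm pale wooden wedge in the fixture, 56 mm above the bench. y: level drive direction, within 25 degrees of world +y. Base, steel bar (-x side), former block (+x side, 88 mm high) begin 58-70 mm beyond it along y (30 once home); nothing stands before or under it. A like loose wedge is a spare.
- wedge (a joint): How far that wedge is driven in, in m: 0 to 0.012 at the start, 0.040 fully home, at a hard stop. The butt moves with it along its y, in a straight line. It resists with about 6 N of friction and stays where it is left.
Not all that is in view belongs to the job. Of the things that look like the part that bears hammer_grip, the middle-sized one is meant.

How it is judged (in metres and radians):
On the way, in this order (a step that is already met when the one before it is completed fails the run):
1. the hammer is picked up (height (world z) of hammer_grip above 0.035 m), for 0.1 s.
2. the hammer strikes the wedge (contact force between hammer and wedge above 1 N).
3. a first tap has moved the wedge by more than 3 mm without driving it home, and the hammer is drawn clear: head centre more than 57 mm from the butt (a gap of some 12 mm) (distance of wedge_butt from where it was at the start of the episode above 0.003 m and distance between hammer_head and wedge_butt above 0.057 m and value of joint wedge below 0.036 m).
4. the wedge has been driven home (value of joint wedge above 0.036 m), for 0.1 s.
At the end, for the whole second after the job is handed in: The wedge is driven in to within 4 mm of its stop, and the hammer lies flat on the bench (within 10 degrees, its grip and head centres less than 24 mm above the bench), released and at rest (value of joint wedge above 0.036 m and height (world z) of each of hammer_grip, hammer_head below 0.024 m and angle between hammer_grip's own z axis and vertical below 0.17 rad and linear speed of hammer below 0.02 m/s); the robot touches nothing.
It fails at once if the gripper or arm touches the wedge in the fixture (contact force between any of the fingers, the arm and wedge above 0.5 N).
It also fails if it takes over 45 s, if anything falls off the work surface, if the arm or the gripper's body presses on something with over 40 N, if the wrist force passes 120 N, or if a joint passes its speed limit or range.

## Working session

There is one attempt and no reset: what is moved stays moved. The work goes in short steps, Python scripts to look and compute and a tool call to move; the robot and the scene stay as the last step left them, time stands still between calls to the robot, and variables do not carry over. Pictures are saved under pics/ and viewed, at most 10 in all, crops included, and the job is handed in when it is done.

Besides the shell and the picture viewer there is one more tool, called after "Request:" as a command line: name --argument value ..., lists and objects as JSON in quotes. apply_moves: Moves the arm, as the interface text tells. Its arguments: {"type":"object","properties":{"plan":{"type":"string"},"gripper":{"type":"number"}},"required":["plan"]}

```bash
mkdir -p pics; ls
python3 - <<'E'
from rig import bot,capture,camera_model
import cv2,numpy as np
for n in("scene","top"):
    im=capture(n); cv2.imwrite(f"pics/{n}0.png",cv2.cvtColor(im,cv2.COLOR_RGB2BGR)); m=camera_model(n); print({k:np.round(v,4).tolist() for k,v in m.items() if not isinstance(v,str)})
s=bot.read_state();print(s["time_s"],np.round(s["tcp_rot"],3).tolist(),s["force"],bot.hold_point_z)
E
```

```text
pics
{'vertical_fov': 52.0756, 'cx': 258.7728, 'cy': 191.252, 'dist': [-0.027, 0.0, 0.0, 0.0, 0.0], 'position': [1.2005, -0.8227, 0.6863], 'rotation': [[0.5673, 0.4524, -0.6881], [0.8234, -0.3225, 0.4669], [-0.0107, -0.8315, -0.5554]]}
{'vertical_fov': 42.2636, 'cx': 255.1013, 'cy': 185.6383, 'dist': [-0.0643, 0.0, 0.0, 0.0, 0.0], 'position': [0.3181, -0.2832, 1.3998], 'rotation': [[-0.0105, -0.9971, 0.0756], [-0.9999, 0.0106, 0.0], [-0.0008, -0.0756, -0.9971]]}
0.1 [[0.956, 0.292, -0.0], [0.292, -0.956, 0.002], [0.0, -0.002, -1.0]] [-0.08288834  0.11085102  0.29291162] -0.0187
```

View pics/scene0.png

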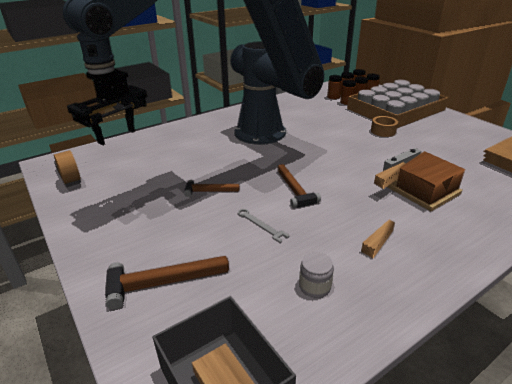

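View pics/top0.png

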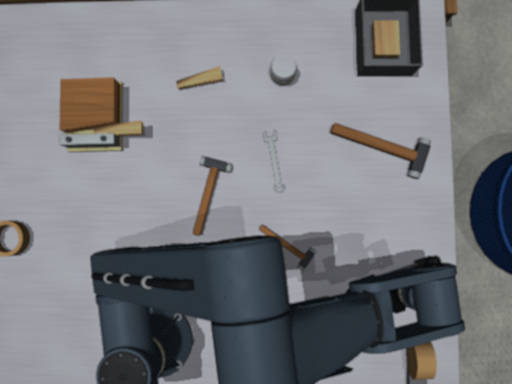

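The top view shows three hammers: large (head 420,158), middle (head 216,164; handle end 198,232) and small (head 307,257). It also shows the fixture wedge (butt about 142,128), and the loose spare wedge at (200,78). In the scene view the middle hammer's head is at (305,200) and the fixture wedge butt is at (380,182). By size I choose the hammer at (216,164), and I'll check that in a crop along with its measurements.

```bash
cat > h.py <<'E'
import cv2,numpy as np
from rig import bot,capture,camera_model
def K(m,h=384):
    f=h/2/np.tan(np.radians(m["vertical_fov"])/2); return np.array([[f,0,m["cx"]],[0,f,m["cy"]],[0,0,1.]])
def ray(n,p):
    m=camera_model(n); q=cv2.undistortPoints(np.array(p,float).reshape(-1,1,2),K(m),np.array(m["dist"],float))[:,0]
    return np.array(m["position"]), np.c_[q,np.ones(len(q))]@np.array(m["rotation"]).T
def plane(n,p,z):
    o,d=ray(n,p); return o+d*((z-o[2])/d[:,2])[:,None]
def proj(n,P):
    m=camera_model(n); R=np.array(m["rotation"]).T; r=cv2.Rodrigues(R)[0]
    return cv2.projectPoints(np.array(P,float).reshape(-1,1,3),r,-R@np.array(m["position"]),K(m),np.array(m["dist"],float))[0][:,0]
E
python3 - <<'E'
from h import *
im=cv2.imread("pics/top0.png"); sc=cv2.imread("pics/scene0.png")
hsv=cv2.cvtColor(im,cv2.COLOR_BGR2HSV)
m=((hsv[...,1]>90)&((hsv[...,0]<22))).astype(np.uint8)
c,_=cv2.findContours(m,cv2.RETR_EXTERNAL,cv2.CHAIN_APPROX_NONE)
for k in c:
    if cv2.contourArea(k)>60:
        r=cv2.minAreaRect(k); b=plane("top",cv2.boxPoints(r),.028)
        print(np.round(r[0]),"sides",np.round([np.linalg.norm(b[1]-b[0]),np.linalg.norm(b[2]-b[1])],4),np.round(b[:,:2],3).tolist())
a=cv2.resize(im[60:180,40:160],None,fx=4,fy=4,interpolation=3)[:480]
b=cv2.resize(im[145:245,180:247],None,fx=4,fy=4,interpolation=3)
d=np.zeros((600,800,3),np.uint8); d[:480,:480]=a; d[:400,500:768]=b
cv2.imwrite("pics/crop1.png",d)
e=cv2.resize(sc[140:210,365:470],None,fx=7,fy=7,interpolation=3); cv2.imwrite("pics/crop2.png",e)
E
```

```text
[422. 360.] sides [0.0751 0.0953] [[-0.015, -0.697], [-0.016, -0.772], [-0.112, -0.77], [-0.11, -0.695]]
[282. 242.] sides [0.0174 0.1461] [[0.3, -0.29], [0.314, -0.3], [0.23, -0.419], [0.216, -0.409]]
[ 14. 238.] sides [0.0949 0.081 ] [[0.235, 0.432], [0.33, 0.434], [0.33, 0.353], [0.235, 0.351]]
[205. 201.] sides [0.191 0.021] [[0.293, -0.11], [0.477, -0.161], [0.471, -0.181], [0.287, -0.13]]
[374. 142.] sides [0.0315 0.2493] [[0.566, -0.494], [0.596, -0.504], [0.515, -0.74], [0.485, -0.729]]
[101. 108.] sides [0.2364 0.1694] [[0.736, 0.271], [0.731, 0.034], [0.562, 0.032], [0.565, 0.266]]
[199.  78.] sides [0.1232 0.0365] [[0.736, -0.063], [0.759, -0.184], [0.723, -0.19], [0.7, -0.07]]
[385.  38.] sides [0.0696 0.1042] [[0.893, -0.627], [0.893, -0.696], [0.789, -0.692], [0.789, -0.623]]
[450.  10.] sides [0.0327 0.058 ] [[0.957, -0.841], [0.958, -0.873], [0.9, -0.87], [0.899, -0.837]]
[42.  1.] sides [0.249  0.0061] [[0.976, 0.46], [0.968, 0.211], [0.962, 0.21], [0.97, 0.459]]
```

View pics/crop1.png

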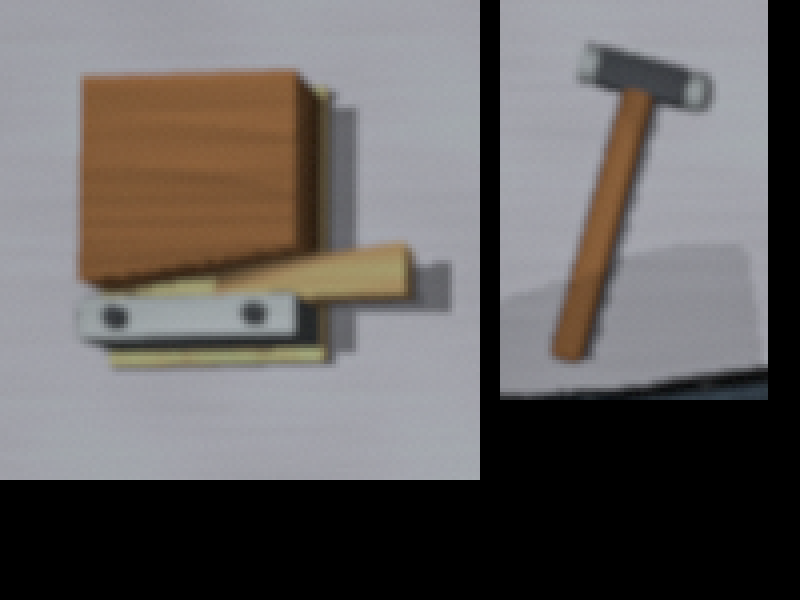

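View pics/crop2.png

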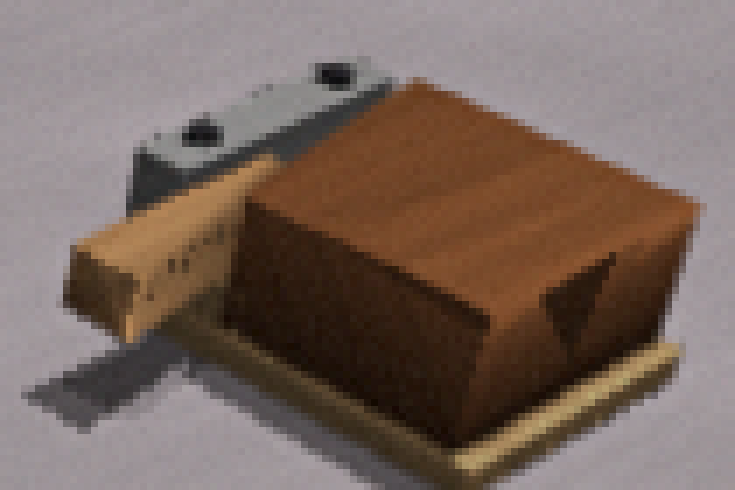

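The crop confirms the hammer: its handle measures 191 mm, as the middle-sized one should. The wedge butt's top edge in the top image runs from about (142.6,121.2) to (142.2,134.3), and the bar lies almost parallel to the image rows. I'll now compute the poses and the first move.

```bash
cat >> h.py <<'E'
def go(x,y,z,yaw=None):
    s=bot.read_state(); R=np.array(s["tcp_rot"]); p=np.array(s["position"])
    print("t",round(s["time_s"],2),"p",p.round(4),"yaw",np.degrees(np.arctan2(R[1,0],R[0,0])).round(2),"open",round(s["opening"],3),"gf",round(s["grasp_force"],1),"F",np.round(s["force"],1))
    print("shift units",(R.T@(np.array([x,y,z])-p)/.05).round(3))
    if yaw is not None:
        a=np.radians(yaw);T=np.array([[np.cos(a),np.sin(a),0],[np.sin(a),-np.cos(a),0],[0,0,-1]])
        v=cv2.Rodrigues(R.T@T)[0].ravel(); print("turn units",(v/2/np.pi).round(4),"deg",np.degrees(v).round(2))
E
python3 - <<'E'
from h import *
b=plane("top",[[142.6,121.2],[142.2,134.3]],.072);print("butt top edge",b.round(4),b.mean(0))
bar=plane("top",[[60.5,133],[114.5,133.2],[60,145],[114.2,144.2]],.08);print("bar",bar.round(4).tolist())
base=plane("top",[[67.5,151.7],[121.2,150.5],[122,83]],.012);print("base",base.round(4).tolist())
# scene: butt corners crop/7+(365,140)
q=np.array([[78,247],[138,276]])/7+[365,140];print("scene butt top",plane("scene",q,.072).round(4).tolist())
B=np.array([b.mean(0)[0],b.mean(0)[1],.056])
print("proj",((proj("scene",B)-[365,140])*7).round())
for hn in("top",):
  k=plane(hn,[[216,164]],.028);print("head px ->",k)
print(proj("scene",[[.4875,-.1747,.028],[.4345,-.16,.028]]))
go(.449,-.164,.12,-15.5)
E
```

```text
butt top edge [[0.5977 0.021  0.072 ]
 [0.5616 0.0217 0.072 ]] [0.57966226 0.02134295 0.072     ]
bar [[0.5671, 0.244, 0.08], [0.5642, 0.0953, 0.08], [0.5342, 0.2445, 0.08], [0.5342, 0.0957, 0.08]]
base [[0.5257, 0.2495, 0.012], [0.527, 0.095, 0.012], [0.7226, 0.0956, 0.012]]
scene butt top [[0.5724, 0.0277, 0.072], [0.6028, 0.0303, 0.072]]
proj [[ 75. 291.]]
head px -> [[ 0.48351209 -0.17506888  0.028     ]]
[[304.90297218 196.61158942]
 [297.37375851 187.03378336]]
t 0.1 p [ 0.1827 -0.597   0.2217] yaw 17.01 open 1.003 gf 0.0 F [-0.1  0.1  0.3]
shift units [ 7.625 -6.72   2.049]
turn units [-0.0003  0.      0.0903] deg [-1.100e-01  1.000e-02  3.251e+01]
```

Run:
```python
from h import *
def tri(a,b):
    o1,d1=ray("top",[a]);o2,d2=ray("scene",[b]);d1=d1[0];d2=d2[0]
    t=np.linalg.lstsq(np.c_[d1,-d2],o2-o1,rcond=None)[0]; p=o1+d1*t[0];q=o2+d2*t[1]; return ((p+q)/2).round(4),np.linalg.norm(p-q).round(4)
T=lambda x,y:(x/4+40,y/4+60); S=lambda x,y:(x/7+365,y/7+140)
for a,b in[((298,72),(490,328)),((298,243),(248,203)),((411,246),(138,276)),((409,298),(78,247)),((328,92),(460,450))]: print(tri(T(*a),S(*b)))
go(.449,-.164,.12,-15.5)
```

```text
(array([0.7189, 0.0995, 0.0808]), np.float64(0.0049))
(array([0.6   , 0.0973, 0.0825]), np.float64(0.0056))
(array([0.6007, 0.0245, 0.0719]), np.float64(0.0106))
(array([0.566 , 0.0269, 0.068 ]), np.float64(0.0118))
(array([0.7219, 0.0949, 0.024 ]), np.float64(0.0073))
t 0.1 p [ 0.1827 -0.597   0.2217] yaw 17.01 open 1.003 gf 0.0 F [-0.1  0.1  0.3]
shift units [ 7.625 -6.72   2.049]
turn units [-0.0003  0.      0.0903] deg [-1.100e-01  1.000e-02  3.251e+01]
```

Request:
apply_moves --plan "0.6 -0.54 0.1 0 0 0;0.6 -0.54 0.1 0 0 0;0.6 -0.54 0.1 0 0 0;0.6 -0.54 0.1 0 0 0;0.6 -0.54 0.1 0 0 0;0.6 -0.54 0.1 0 0 0;0.6 -0.54 0.1 0 0 0;0.6 -0.54 0.1 0 0 0;0.6 -0.54 0.1 0 0 0;0.6 -0.54 0.1 0 0 0" --gripper 1

```text
time_s: 0.93
position: [0.3912, -0.2498, 0.1722]
tcp_rot: [[0.956, 0.292, -0.0], [0.292, -0.956, 0.0], [-0.0, -0.0, -1.0]]
force: [0.8, 0.2, -0.3]
opening: 1.002
grasp_force: 0.0
```

Request:
apply_moves --plan "0.5 -0.44 0 0 0 0;0.5 -0.44 0 0 0 0;0.5 -0.44 0 0 0 0;0 0 0 0 0 0.018;0 0 0 0 0 0.018;0 0 0 0 0 0.018;0 0 0 0 0 0.018;0 0 0 0 0 0.018;0 0 0 0 0 0"

```text
time_s: 1.68
position: [0.443, -0.1664, 0.1723]
tcp_rot: [[0.964, -0.267, -0.001], [-0.267, -0.964, 0.0], [-0.001, -0.0, -1.0]]
force: [-0.5, 0.6, -0.3]
opening: 1.004
grasp_force: 0.0
```

Request:
apply_moves --plan "0.1 -0.08 0.5 0 0 0;0 0 0.5 0 0 0;0 0 0.5 0 0 0;0 0 0.5 0 0 0;0 0 0.4 0 0 0;0 0 0.3 0 0 0;0 0 0.2 0 0 0;0 0 0.1 0 0 0;0 0 0 0 0 0"

```text
time_s: 2.43
position: [0.4487, -0.164, 0.0218]
tcp_rot: [[0.964, -0.264, -0.001], [-0.264, -0.964, 0.001], [-0.002, -0.001, -1.0]]
force: [-0.3, 0.0, -0.4]
opening: 1.003
grasp_force: 0.0
```

Run:
```python
from h import *
go(.449,-.164,.004,-15.5)
a=capture("scene");cv2.imwrite("pics/c3.png",cv2.resize(a[100:250,200:400,::-1],None,fx=4,fy=4,interpolation=3))
```

```text
t 2.43 p [ 0.4487 -0.164   0.0218] yaw -15.33 open 1.003 gf 0.0 F [-0.3  0.  -0.4]
shift units [ 0.007 -0.001  0.355]
turn units [-0.0001  0.0003  0.0005] deg [-0.03  0.09  0.17]
```

View pics/c3.png

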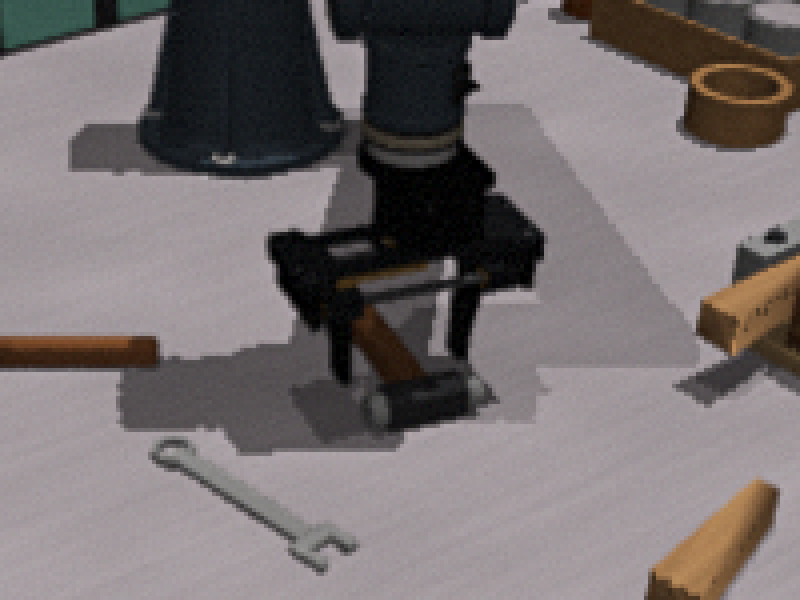

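The picture shows the open fingers straddling the handle just behind the head, with the head at about (420,400) in the crop. I'll descend and close.

Request:
apply_moves --plan "0 0 0.18 0 0 0;0 0 0.17 0 0 0;0 0 0 0 0 0"

```text
time_s: 2.73
position: [0.4487, -0.164, 0.0043]
tcp_rot: [[0.964, -0.265, -0.001], [-0.265, -0.964, 0.001], [-0.001, -0.0, -1.0]]
force: [0.5, 0.2, -0.1]
opening: 1.002
grasp_force: 0.0
```

Request:
apply_moves --plan "0 0 0 0 0 0;0 0 0 0 0 0;0 0 0 0 0 0;0 0 0 0 0 0;0 0 0 0 0 0;0 0 0 0 0 0;0 0 0 0 0 0;0 0 0 0 0 0" --gripper -1

```text
time_s: 3.4
position: [0.4491, -0.1641, 0.0051]
tcp_rot: [[0.964, -0.265, 0.0], [-0.265, -0.964, -0.0], [0.0, 0.0, -1.0]]
force: [0.5, -1.3, -0.1]
opening: 0.478
grasp_force: 0.0
```

Request:
apply_moves --plan "0 0 0 0 0 0;0 0 0 0 0 0;0 0 0 0 0 0;0 0 0 0 0 0;0 0 0 0 0 0;0 0 0 0 0 0"

```text
time_s: 3.9
position: [0.4489, -0.1638, 0.0051]
tcp_rot: [[0.964, -0.266, -0.0], [-0.266, -0.964, 0.0], [-0.0, -0.0, -1.0]]
force: [1.6, 3.3, 0.5]
opening: 0.273
grasp_force: 30.0
```

Request:
apply_moves --plan "0 0 -0.1 0 0 0;0 0 -0.2 0 0 0;0 0 -0.2 0 0 0;0 0 -0.2 0 0 0;0 0 -0.1 0 0 0;0 0 0 0 0 0;0 0 0 0 0 0"

```text
time_s: 4.48
position: [0.4493, -0.1644, 0.0457]
tcp_rot: [[0.964, -0.265, 0.001], [-0.265, -0.964, -0.001], [0.001, 0.0, -1.0]]
force: [-0.6, -0.2, -4.6]
opening: 0.275
grasp_force: 30.0
```

Run:
```python
from h import *
go(.449,-.164,.045,0)
s=capture("scene");t=capture("top")
d=np.zeros((600,800,3),np.uint8)
d[:450,:400]=cv2.resize(t[90:225,110:230,::-1],(400,450),interpolation=3)
d[:300,400:]=cv2.resize(s[150:225,270:370,::-1],(400,300),interpolation=3)
cv2.imwrite("pics/c4.png",d)
```

```text
t 4.48 p [ 0.4493 -0.1644  0.0457] yaw -15.39 open 0.275 gf 30.0 F [-0.6 -0.2 -4.6]
shift units [-0.008 -0.005  0.015]
turn units [ 0.0001 -0.0002 -0.0428] deg [  0.04  -0.07 -15.39]
```

View pics/c4.png

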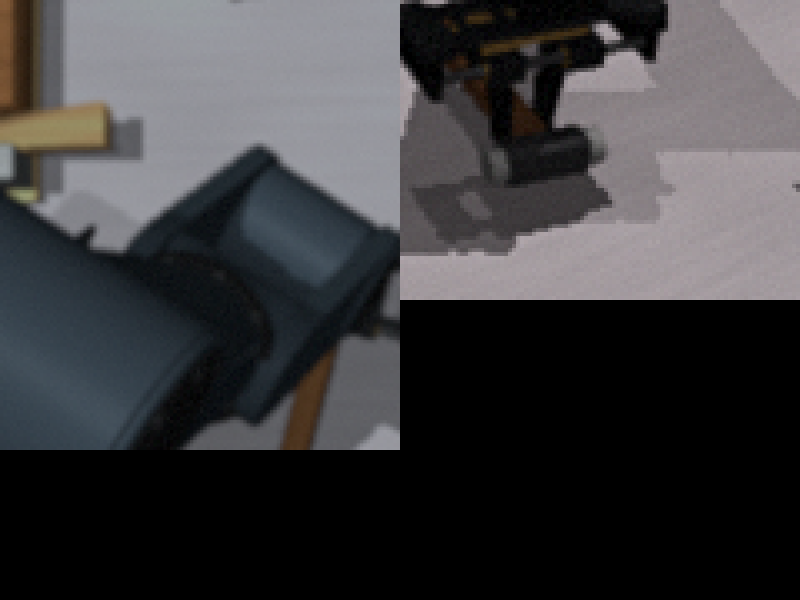

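The hammer is held level, with the head clear of the bench at about (545,155) in the crop. Next I'll turn to yaw 0 and move in front of the butt.

Request:
apply_moves --plan "0 0 0 0 0 -0.0143;0 0 0 0 0 -0.0143;0 0 0 0 0 -0.0142;0.4 -0.4 0 0 0 0;0.5 -0.4 -0.02 0 0 0;0.5 -0.4 0 0 0 0;0.4 -0.38 0 0 0 0;0 0 0 0 0 0;0 0 0 0 0 0"

```text
time_s: 5.33
position: [0.5394, -0.0838, 0.0453]
tcp_rot: [[1.0, 0.003, -0.001], [0.003, -1.0, 0.0], [-0.001, -0.0, -1.0]]
force: [0.3, -0.5, -4.9]
opening: 0.27
grasp_force: 30.0
```

Run:
```python
from h import *
print(proj("scene",[.488,-.175,.055]))
go(.541,-.085,.047,0)
s=capture("scene");t=capture("top")
d=np.zeros((600,800,3),np.uint8)
d[:400,:400]=cv2.resize(t[100:180,100:180,::-1],(400,400),interpolation=3)
d[:400,400:]=cv2.resize(s[150:230,330:410,::-1],(400,400),interpolation=3)
cv2.imwrite("pics/c5.png",d)
p=bot.read_state()["position"]
print("head exp scene",proj("scene",[p[0]+.04,p[1],.056]),"butt",proj("scene",[.58,.0213,.056]))
```

```text
[[305.44041282 189.08109928]]
t 5.33 p [ 0.5394 -0.0838  0.0453] yaw 0.19 open 0.27 gf 30.0 F [ 0.3 -0.5 -4.9]
shift units [ 0.031  0.023 -0.033]
turn units [-0.      0.0001  0.0005] deg [-0.01  0.05  0.19]
head exp scene [[349.90389344 192.73617836]] butt [[375.82091769 181.59682883]]
```

View pics/c5.png

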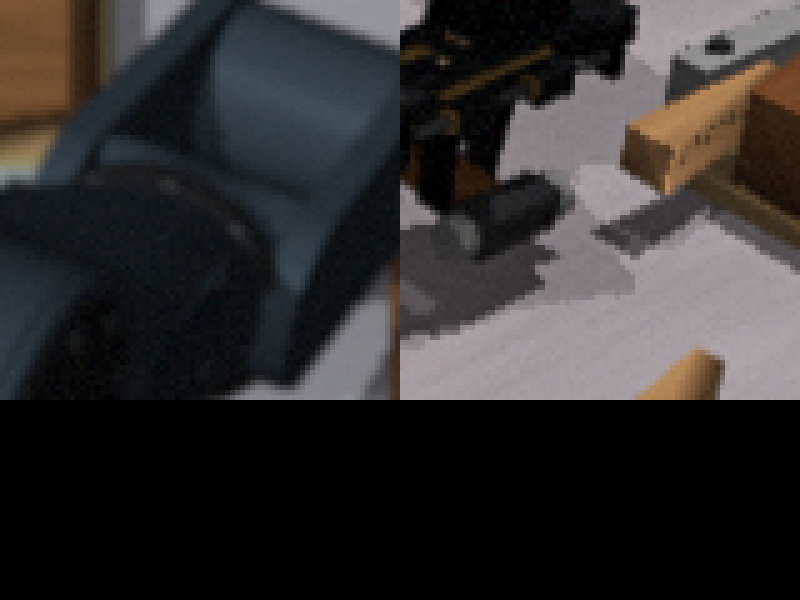

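In the right-hand crop the head axis, from (465,235) to (565,190), extends straight onto the butt at about (645,158). I'll make the first tap.

Request:
apply_moves --plan "0.03 -0.25 -0.02 0 0 0;0 -0.35 0 0 0 0;0 -0.3 0 0 0 0;0 -0.2 0 0 0 0;0 -0.1 0 0 0 0;0 -0.1 0 0 0 0;0 -0.1 0 0 0 0;0 -0.1 0 0 0 0"

```text
time_s: 6.1
position: [0.5402, -0.0115, 0.0472]
tcp_rot: [[1.0, 0.001, -0.001], [0.001, -1.0, -0.002], [-0.001, 0.002, -1.0]]
force: [-2.5, -6.5, -3.5]
opening: 0.271
grasp_force: 30.0
```

Run:
```python
from h import *
go(.541,-.085,.047,0)
```

```text
t 6.1 p [ 0.5402 -0.0115  0.0472] yaw 0.04 open 0.271 gf 30.0 F [-2.5 -6.5 -3.5]
shift units [0.014 1.47  0.006]
turn units [0.0004 0.0001 0.0001] deg [0.13 0.04 0.04]
```

Request:
apply_moves --plan "0 0 0 0 0 0;0 0.2 0 0 0 0;0 0.4 0 0 0 0;0 0.4 0 0 0 0;0 0 0 0 0 0;0 0 0 0 0 0"

```text
time_s: 6.6
position: [0.5411, -0.0619, 0.0471]
tcp_rot: [[1.0, -0.003, 0.001], [-0.003, -1.0, 0.0], [0.001, -0.0, -1.0]]
force: [0.3, 0.5, -4.0]
opening: 0.272
grasp_force: 30.0
```

Run:
```python
from h import *
go(.541,.02,.047,0)
s=capture("scene")
cv2.imwrite("pics/c6.png",cv2.resize(s[150:230,330:410,::-1],(400,400),interpolation=3))
```

```text
t 6.6 p [ 0.5411 -0.0619  0.0471] yaw -0.17 open 0.272 gf 30.0 F [ 0.3  0.5 -4. ]
shift units [-0.006 -1.637  0.002]
turn units [-0.     -0.0002 -0.0005] deg [-0.   -0.07 -0.17]
```

View pics/c6.png

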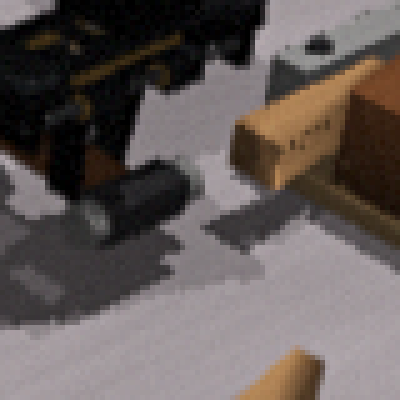

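The first tap moved the wedge in (butt left edge from 222 to 231 in the crop), and the hammer is clear. I'll make a second tap part-way, for margin.

Request:
apply_moves --plan "0 -0.25 0 0 0 0;0 -0.35 0 0 0 0;0 -0.24 0 0 0 0;0 -0.1 0 0 0 0;0 -0.1 0 0 0 0;0 -0.1 0 0 0 0;0 -0.1 0 0 0 0;0 0 0 0 0 0"

```text
time_s: 7.32
position: [0.5394, 0.0023, 0.047]
tcp_rot: [[1.0, 0.002, -0.002], [0.002, -1.0, -0.001], [-0.002, 0.001, -1.0]]
force: [-0.8, -1.8, -4.3]
opening: 0.276
grasp_force: 30.0
```

Request:
apply_moves --plan "0 0.2 0 0 0 0;0 0.4 0 0 0 0;0 0.4 0 0 0 0;0 0 0 0 0 0;0 0 0 0 0 0"

```text
time_s: 7.73
position: [0.5412, -0.0495, 0.0472]
tcp_rot: [[1.0, -0.002, 0.001], [-0.002, -1.0, -0.0], [0.001, 0.0, -1.0]]
force: [0.2, 0.6, -4.7]
opening: 0.272
grasp_force: 30.0
```

Request:
apply_moves --plan "0 -0.25 0 0 0 0;0 -0.4 0 0 0 0;0 -0.35 0 0 0 0;0 -0.1 0 0 0 0;0 -0.1 0 0 0 0;0 -0.05 0 0 0 0;0 0 0 0 0 0"

```text
time_s: 8.32
position: [0.54, 0.015, 0.047]
tcp_rot: [[1.0, 0.002, -0.001], [0.002, -1.0, -0.0], [-0.001, 0.0, -1.0]]
force: [-0.9, -1.5, -4.2]
opening: 0.273
grasp_force: 30.0
```

Request:
apply_moves --plan "0 -0.05 0 0 0 0;0 -0.05 0 0 0 0;0 0 0 0 0 0"

```text
time_s: 8.57
position: [0.5399, 0.0192, 0.047]
tcp_rot: [[1.0, 0.001, -0.001], [0.001, -1.0, -0.001], [-0.001, 0.001, -1.0]]
force: [-1.5, -3.6, -3.3]
opening: 0.27
grasp_force: 30.0
```

Request:
apply_moves --plan "0 -0.04 0 0 0 0;0 0 0 0 0 0"

```text
time_s: 8.73
position: [0.5399, 0.0207, 0.0471]
tcp_rot: [[1.0, 0.001, -0.001], [0.001, -1.0, -0.001], [-0.001, 0.001, -1.0]]
force: [-1.4, -6.0, -4.1]
opening: 0.273
grasp_force: 30.0
```

Request:
apply_moves --plan "0 -0.04 0 0 0 0;0 0 0 0 0 0"

```text
time_s: 8.9
position: [0.5398, 0.0209, 0.0472]
tcp_rot: [[1.0, 0.002, -0.002], [0.002, -1.0, -0.004], [-0.002, 0.004, -1.0]]
force: [-3.5, -14.1, -3.1]
opening: 0.274
grasp_force: 30.0
```

Request:
apply_moves --plan "0 -0.03 0 0 0 0;0 0 0 0 0 0;0 0 0 0 0 0"

```text
time_s: 9.15
position: [0.5397, 0.021, 0.0472]
tcp_rot: [[1.0, 0.002, -0.002], [0.002, -1.0, -0.005], [-0.002, 0.005, -1.0]]
force: [-4.6, -18.4, -2.3]
opening: 0.274
grasp_force: 30.1
```

Request:
apply_moves --plan "0 0.2 0 0 0 0;0 0.4 0 0 0 0;0 0.5 0 0 0 0;0 0.5 0 0 0 0;0 0.5 0 0 0 0;0 0.4 0 0 0 0;0 0 0 0 0 0;0 0 0 0 0 0"

```text
time_s: 9.82
position: [0.5408, -0.1008, 0.047]
tcp_rot: [[1.0, -0.002, 0.001], [-0.002, -1.0, 0.001], [0.001, -0.001, -1.0]]
force: [-0.2, 0.3, -3.6]
opening: 0.273
grasp_force: 30.0
```

Run:
```python
from h import *
go(.541,.02,.006,0)
s=capture("scene")
cv2.imwrite("pics/c7.png",cv2.resize(s[140:240,300:440,::-1],(700,500),interpolation=3))
```

```text
t 9.82 p [ 0.5408 -0.1008  0.047 ] yaw -0.13 open 0.273 gf 30.0 F [-0.2  0.3 -3.6]
shift units [-2.000e-03 -2.415e+00  8.230e-01]
turn units [-0.0001 -0.0001 -0.0004] deg [-0.04 -0.04 -0.13]
```

View pics/c7.png

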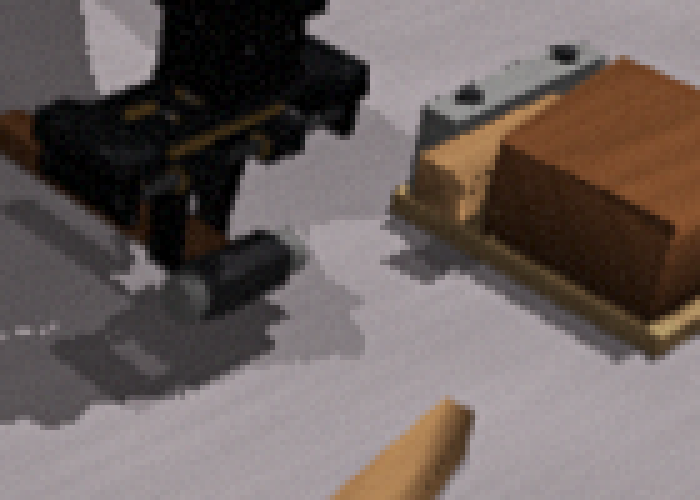

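The wedge is home: its butt sits close to the base edge at about (440,185) in the crop. The bench under the hammer is clear, so I'll lower it.

Request:
apply_moves --plan "0 0 0.15 0 0 0;0 0 0.25 0 0 0;0 0 0.2 0 0 0;0 0 0.12 0 0 0;0 0 0.06 0 0 0;0 0 0.04 0 0 0;0 0 0 0 0 0;0 0 0 0 0 0"

```text
time_s: 10.53
position: [0.5408, -0.1001, 0.0062]
tcp_rot: [[1.0, 0.001, 0.0], [0.001, -1.0, -0.0], [0.0, 0.0, -1.0]]
force: [-0.3, -0.5, -4.8]
opening: 0.275
grasp_force: 30.0
```

Request:
apply_moves --plan "0 0 0.02 0 0 0;0 0 0.02 0 0 0;0 0 0 0 0 0;0 0 0 0 0 0"

```text
time_s: 10.87
position: [0.541, -0.1003, 0.0051]
tcp_rot: [[1.0, 0.0, 0.001], [0.0, -1.0, -0.0], [0.001, 0.0, -1.0]]
force: [-1.1, 0.2, 4.1]
opening: 0.271
grasp_force: 30.0
```

Request:
apply_moves --plan "0 0 0 0 0 0;0 0 0 0 0 0;0 0 0 0 0 0;0 0 0 0 0 0;0 0 0 0 0 0;0 0 0 0 0 0;0 0 0 0 0 0;0 0 0 0 0 0" --gripper 1

```text
time_s: 11.53
position: [0.5405, -0.1001, 0.004]
tcp_rot: [[1.0, 0.0, -0.0], [0.0, -1.0, 0.0], [-0.0, -0.0, -1.0]]
force: [0.1, -0.1, -0.4]
opening: 0.79
grasp_force: 0.0
```

Request:
apply_moves --plan "0 0 -0.1 0 0 0;0 0 -0.3 0 0 0;0 0 -0.5 0 0 0;0 0 -0.6 0 0 0;0 0 -0.6 0 0 0;0 0 -0.5 0 0 0;0 0 -0.3 0 0 0;0 0 0 0 0 0;0 0 0 0 0 0;0 0 0 0 0 0"

```text
time_s: 12.37
position: [0.5397, -0.0998, 0.1483]
tcp_rot: [[1.0, 0.0, -0.002], [0.0, -1.0, 0.001], [-0.002, -0.001, -1.0]]
force: [0.3, 0.1, -0.3]
opening: 0.999
grasp_force: 0.0
```

Run:
```python
from h import *
go(.541,.02,.006,0)
s=capture("scene")
cv2.imwrite("pics/c8.png",cv2.resize(s[120:260,250:450,::-1],(800,560),interpolation=3))
```

```text
t 12.37 p [ 0.5397 -0.0998  0.1483] yaw 0.01 open 0.999 gf 0.0 F [ 0.3  0.1 -0.3]
shift units [ 0.031 -2.394  2.848]
turn units [-0.0001  0.0003  0.    ] deg [-0.04  0.09  0.01]
```

View pics/c8.png

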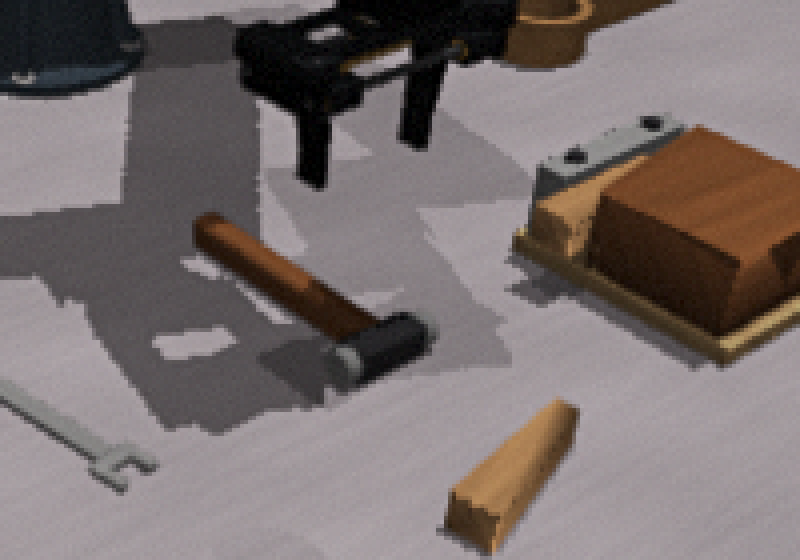

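The hammer lies flat, with its head at about (385,350) in the crop. The gripper is clear and the wedge is home at about (560,225).

```bash
python3 -c "
from rig import bot
print(bot.hand_in())"
```

```text
the job is handed in; nothing more can be done
None
```

I drove the wedge home in three hammer taps, with the hammer drawn clear between them, then laid the hammer flat on the bench, released it, and handed the job in at about 12 s; no verdict came back.

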